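Probe the red, then the blue test pad of a dummy-cell box

ROBOT

A 6-joint arm with a two-finger parallel gripper is mounted at the origin on the work surface; the furniture and walls round the work are solid. World frame = base frame: x ahead of the robot, y to its left, z up, the work surface at z = 0. Lengths are in m, angles in rad, forces in N, time in s.
With the tool pointing down it reaches from about 0.375 to 0.9 m from the base axis. Payload 3.1 kg.
Tool frame: the origin (TCP) lies on the centre line of the jaws, within the pads' length; the fingertips stand 17 mm ahead of it and the grasp point (between the pads) lies 2 mm behind it; y points along the fingers, z is the direction in which the jaws open and shut, and the axes are right-handed (so a half turn about y gives the same grasp; the last joint's range is limited). The gripper opens to 85 mm and grips with 20 to 120 N. Pads are 22 mm wide; open, the fingers measure 114 mm over their backs; the gripper's body (76 mm by 85 mm) begins 54 mm behind the grasp point. The pads swing forward as they close: fully open they stand 13 mm farther back than shut.
Start: joints at [-1.383, 0.527, 1.433, -0, 1.181, -0.178], TCP at [0.224, -0.584, 0.248] pointing down, gripper open.
Joint ranges: [-3.08, 3.08], [-0.75, 2.2], [0.22, 2.44], [-1.43, 4.57], [0, 2.65], [-2.85, 2.85]. Speed limits (rad/s): [2.79, 2.79, 3.14, 3.14, 3.14, 3.14].

INTERFACE

Orientations are given as a unit quaternion [x, y, z, w].
In Python, from station import manip gives the robot as it stands.
- The arm moves only by the shell command python3 -m handwheel 'ROWS' [FORCE]. ROWS is JSON, one flat list of numbers, 7 for each row, row after row: the shift along the tool's x, y, z in cm, then the turn, a rotation vector about the tool's x, y, z in rad, then the finger opening in cm, from 0 to 8.54. A call has 1 to 10 rows; each row is the pose to reach, as a shift and turn from the pose commanded when the call began, along the tool's axes at that moment; what a row does not reach only later rows make up. A row lasts 1/12 s, in which the tool goes at most 41.7 mm and 7.16 degrees, less where a joint would pass 70% of its speed; a pose out of reach is approached as far as the arm can. A call with a gripper value outside its range is refused whole. The fingers move at their own pace and stop on an object; FORCE is the grip in N (left out, the last holds). Time passes only in rows, so rows that repeat a pose let the fingers close. It gives the time, the measured TCP pose, the force and the opening at its end, in the units of the state.
- manip.sense(): the state, without advancing time (a new reading comes with each control period).
- manip.snapshot(name): name is "scene" or "top" or "wrist"; returns a dict with "frame" (480x640x3 uint8, red, green, blue), "depth" (480x640 float32, m along the optical axis (not along the pixel's ray), 0 where there is no reading), "camera_matrix" (3x3 intrinsics, pixels), "rvec" (rotation vector, rad) and "tvec" (3), from world to camera coordinates, as OpenCV has them. Camera axes: x right, y down, z forward; pixel columns grow to the right and rows downward; lengths in m; the calibration is good to about 2 mm. A picture is of the moment at which its call begins.
- manip.sign_off(): hands the job in, once; it reports no verdict.
The state is a dict: "t": time; "q": joint angles; "qd": joint speeds; "tau": joint torques, N m; "tcp_pos": TCP position; "tool_rot": TCP orientation; "force": force on the tool from outside, world axes, zero at the start; "ft_torque": the same for the moment, N m; "finger_gap": opening from 0.0 (shut) to 1.0 (fully open).
Only numpy, scipy, OpenCV 4.12 (cv2) and the standard library are available. Lean on these libraries where they do the work, as an engineer would, in place of code of your own. Each camera call takes 0.05 s, during which the arm holds its last target.

TASK

Take the orange-handled test probe out of its stand and check the grey dummy-cell box with it: gently touch the probe's tip to the brass disc in the red ring and keep it there for about a second, then do the same on the disc in the blue ring. Do not touch the white and green discs. Finally put the probe back upright in its stand, with its collar resting on the stand's top plate, and let go.

Things in the scene. Friction and masses are not known exactly. Their poses are not given: they have to be found in the camera images.
- probe_handle (a point): Test probe, 136 mm long, 0.11 kg, upright in its stand, tip down: orange round handle 24 mm in diameter and 70 mm long with thin dark bands; under it a black collar, an aluminium barrel and a steel pin. This point: on its axis at mid-handle, 36 mm above the collar's upper face, 34 mm below the top end, 102 mm above the tip. z along the axis, from tip to top end.
- probe_tip (a point): End of the probe's steel pin (6 mm in diameter, round end), on the axis 102 mm below probe_handle and 60 mm below the collar's underside. The pin is sprung: it stays out up to 2 N, gives way along the axis as the load rises to 4 N, and after 8 mm of travel is rigid.
- probe_collar (a point): On the probe's axis at the underside of its black collar (40 mm in diameter, 6 mm thick), 42 mm below probe_handle; level with stand_seat when seated. The barrel below it is 18 mm in diameter and 38 mm long, tapered at its lower end.
- stand_seat (a point): Probe stand, fixed: dark steel base and aluminium top plate, both 64 x 64 mm, plate top 75 mm above the bench. A hole of 28 mm diameter, chamfered 2 mm, goes through the 9 mm plate; the barrel hangs through it, the collar rests on the plate. This point: hole centre at the plate's upper face; z up. Below the plate it is open down to 10 mm above the bench.
- pad_red_top (a point): Red test pad: rigid flat brass disc 24 mm across in a red plastic ring of 36 mm outer diameter, on the grey box. This point: centre of the disc's upper face, 3 mm above the box top and 43 mm above the bench; z up. Which of the box's four places it has varies. Box: 110 x 110 x 40 mm, fixed, black top panel; pads in a square, 50 mm apart.
- pad_blue_top (a point): Blue test pad: rigid flat brass disc 24 mm across in a blue plastic ring of 36 mm outer diameter, on the grey box. This point: centre of the disc's upper face, 3 mm above the box top and 43 mm above the bench; z up. Which of the box's four places it has varies.
- pad_white_top (a point): White test pad (not to be touched): rigid flat brass disc 24 mm across in a white plastic ring of 36 mm outer diameter, on the grey box. This point: centre of the disc's upper face, 3 mm above the box top and 43 mm above the bench; z up. Which of the box's four places it has varies.
- pad_green_top (a point): Green test pad (not to be touched): rigid flat brass disc 24 mm across in a green plastic ring of 36 mm outer diameter, on the grey box. This point: centre of the disc's upper face, 3 mm above the box top and 43 mm above the bench; z up. Which of the box's four places it has varies.
Not all that is in view belongs to the job. Leave any pink or turquoise look-alike of the part that bears probe_handle alone.

How it is judged:
On the way, in this order (a step that is already met when the one before it is completed fails the run):
1. the probe's tip rests on the red pad's disc (contact force between pad_red and probe above 0.4 N and distance between probe_tip and pad_red_top below 0.015 m), for 0.3 s.
2. then the probe's tip rests on the blue pad's disc (contact force between pad_blue and probe above 0.4 N and distance between probe_tip and pad_blue_top below 0.015 m), for 0.3 s.
At the end, for the whole second after the job is handed in: The probe hangs at rest in its stand, released: the middle of its collar's underside within 12 mm of the centre of the hole's upper edge, its axis within 10 degrees of vertical (distance between probe_collar and stand_seat below 0.012 m and angle between probe_handle's own z axis and vertical below 0.17 rad and linear speed of probe below 0.02 m/s); the robot touches nothing.
It fails at once if the white pad is touched (contact force between pad_white and anything else above 0.3 N).
It fails at once if the green pad is touched (contact force between pad_green and anything else above 0.3 N).
It fails at once if the red pad is pressed with more than 30 N (contact force between pad_red and anything else above 30 N).
It fails at once if the blue pad is pressed with more than 30 N (contact force between pad_blue and anything else above 30 N).
It also fails if it takes over 48 s, if anything falls off the work surface, if the arm or the gripper's body presses on something with over 40 N, if the wrist force passes 120 N, or if a joint passes its speed limit or range.

## Working session

There is one attempt and no reset: what is moved stays moved. The work goes in short steps, Python scripts to look and compute and a shell command to move; the robot and the scene stay as the last step left them, time stands still between calls to the robot, and variables do not carry over. Pictures are saved under pics/ and viewed, and the job is handed in when it is done.

```bash
ls; mkdir -p pics
cat > h.py <<'E'
import numpy as np,cv2
from station import manip
def snap(n,f=None):
    s=manip.snapshot(n)
    if f: cv2.imwrite('pics/'+f,cv2.cvtColor(s['frame'],cv2.COLOR_RGB2BGR))
    return s
def pt(s,u,v,z=None):
    K=s['camera_matrix'];R,_=cv2.Rodrigues(np.array(s['rvec'],float));t=np.array(s['tvec']).ravel()
    r=np.linalg.inv(K)@np.array([u,v,1.])
    c=-R.T@t;d=R.T@r
    if z is None: k=s['depth'][int(round(v)),int(round(u))]
    else: k=(z-c[2])/d[2]
    return c+k*d
def proj(s,p):
    return cv2.projectPoints(np.array(p,float).reshape(-1,3),np.array(s['rvec'],float),np.array(s['tvec'],float),s['camera_matrix'],None)[0].reshape(-1,2)
E
python3 - <<'E'
from h import *
import pickle
for n in('scene','top','wrist'):
    s=snap(n,n+'0.png'); pickle.dump(s,open(n+'0.pkl','wb'))
    R,_=cv2.Rodrigues(np.array(s['rvec'],float)); print(n,-R.T@np.array(s['tvec']).ravel(),R[2])
print(manip.sense())
E
```

```text
pics
scene [ 0.04876273 -0.80600935  0.51511069] [ 0.44337843  0.76751483 -0.46296496]
top [ 0.32222495 -0.15438799  0.92497817] [ 0.1276854   0.0229923  -0.99154818]
wrist [ 0.28869066 -0.55846784  0.37309326] [-0.25682158 -0.09594208 -0.96168487]
{'t': 0.15, 'q': array([-1.38349584e+00,  5.28229234e-01,  1.43361237e+00, -4.72315253e-07,
        1.18140029e+00, -1.78497301e-01]), 'qd': array([ 0.00099647, -0.00075818, -0.0049729 , -0.00037674,  0.00137178,
        0.00068908]), 'tau': array([ 1.40779739e-03, -4.42743945e+01, -1.78276616e+01, -2.79253582e-04,
        5.61762092e-03,  2.58151942e-06]), 'tcp_pos': array([ 0.22348938, -0.58311782,  0.24757138]), 'tool_rot': array([-0.12861194,  0.69589549, -0.69472931,  0.1286065 ]), 'force': array([-0.30430104, -0.9023437 ,  0.36055406]), 'ft_torque': array([ 0.02835092, -0.00842522,  0.02858202]), 'finger_gap': 0.9989921269635491}
```

View pics/scene0.png

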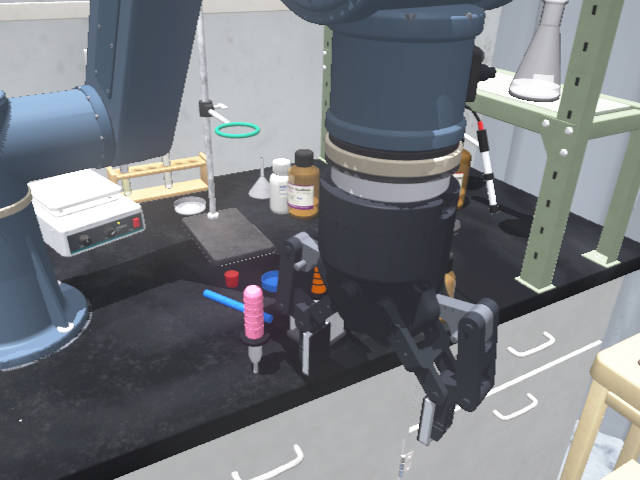

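View pics/top0.png

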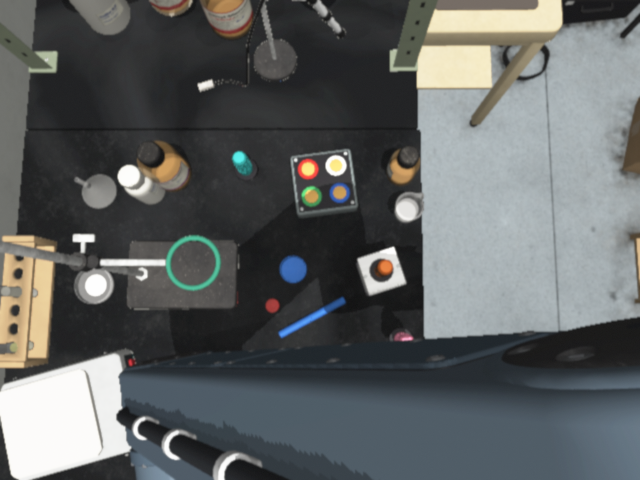

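View pics/wrist0.png

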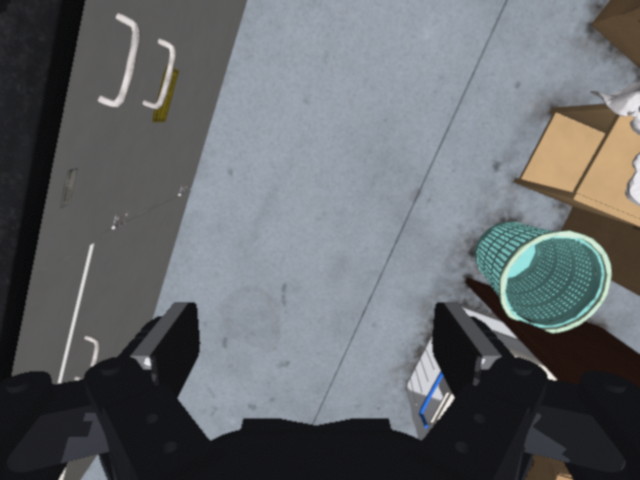

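The top view shows three candidates. The orange probe is at (381,268) on the aluminium stand plate; the pink one at (402,336) and the turquoise one at (243,165) are look-alikes. Orange in the stand fits the description. The pads are red (308,169), white (336,165), green (312,196) and blue (340,193).

Run:
```python
from h import *
import pickle
s=pickle.load(open('top0.pkl','rb'))
im=cv2.cvtColor(s['frame'],cv2.COLOR_RGB2BGR)
a=cv2.resize(im[235:305,340:420],None,fx=5,fy=5,interpolation=cv2.INTER_CUBIC)
b=cv2.resize(im[145:220,285:365],None,fx=5,fy=5,interpolation=cv2.INTER_CUBIC)
o=np.zeros((375,800,3),np.uint8);o[:350,:400]=a;o[:,400:]=b
cv2.imwrite('pics/crop0.png',o)
for n,u,v,z in [('red',308,169,.043),('white',336,165,.043),('green',312,196,.043),('blue',340,193,.043),('ptop',383,267,.181),('plate',382,271,.075)]:
    print(n,pt(s,u,v,z).round(4),pt(s,u,v).round(4))
```

```text
red [ 0.5699 -0.1125  0.043 ] [ 0.57   -0.1125  0.0428]
white [ 0.5772 -0.1622  0.043 ] [ 0.5774 -0.1622  0.0424]
green [ 0.5211 -0.12    0.043 ] [ 0.5209 -0.1201  0.0438]
blue [ 0.5265 -0.1693  0.043 ] [ 0.5268 -0.1693  0.0415]
ptop [ 0.3846 -0.2296  0.181 ] [ 0.3872 -0.2327  0.1507]
plate [ 0.3869 -0.2386  0.075 ] [ 0.381  -0.231   0.1517]
```

View pics/crop0.png

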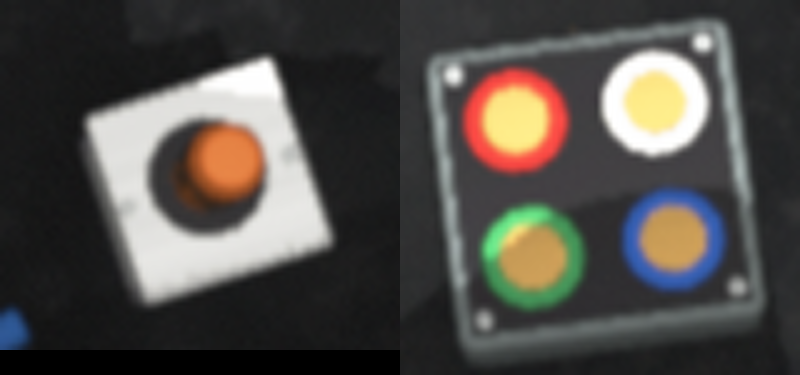

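```bash
cat >> h.py <<'E'
from scipy.spatial.transform import Rotation as Ro
def rows(target,st=None,rot=None):
    st=st or manip.sense();R=Ro.from_quat(st['tool_rot'])
    d=R.inv().apply(np.array(target)-st['tcp_pos'])*100
    rv=(R.inv()*rot).as_rotvec() if rot is not None else np.zeros(3)
    return d.round(2),rv.round(3)
E
python3 - <<'E'
from h import *
import pickle
s=pickle.load(open('top0.pkl','rb'))
for n,u,v,z in [('red',308,168.8,.043),('white',336,165.2,.043),('green',311.6,196.4,.043),('blue',339.8,192.6,.043),('ptop',385.4,267.4,.151),('collar',381.8,270.2,.081),('plate',381.8,271.2,.075)]:
    print(n,pt(s,u,v,z).round(4))
for u,v in[(402,336),(403,165),(407,207),(402,152),(193,238),(340,300),(323,8)]: print(u,v,pt(s,u,v).round(3))
print('corners',[pt(s,340+a/5,235+b/5,.075).round(4)[:2] for a,b in[(85,118),(270,57),(333,243),(147,305)]])
st=manip.sense();print(Ro.from_quat(st['tool_rot']).as_matrix().round(3),st['finger_gap'])
print(rows([.388,-.2355,.2475]))
E
```

```text
red [ 0.5703 -0.1125  0.043 ]
white [ 0.5768 -0.1622  0.043 ]
green [ 0.5203 -0.1193  0.043 ]
blue [ 0.5272 -0.169   0.043 ]
ptop [ 0.3866 -0.2363  0.151 ]
collar [ 0.3877 -0.2377  0.081 ]
plate [ 0.3865 -0.2383  0.075 ]
402 336 [ 0.284 -0.262  0.132]
403 165 [ 0.559 -0.271  0.107]
407 207 [ 0.505 -0.289  0.027]
402 152 [ 0.579 -0.269  0.113]
193 238 [0.418 0.033 0.243]
340 300 [ 0.34  -0.17   0.011]
323 8 [ 0.797 -0.14   0.169]
corners [array([ 0.4074, -0.1972]), array([ 0.4281, -0.259 ]), array([ 0.3662, -0.279 ]), array([ 0.3454, -0.2175])]
[[-0.934 -0.     0.358]
 [-0.358  0.002 -0.934]
 [-0.    -1.    -0.002]] 0.9989921269635491
(array([-27.8 ,   0.06, -26.58]), array([0., 0., 0.]))
```

Checks: pad spacing is about 50 mm, plate sides 64–65 mm, and the stand hole and probe axis both come out near (0.387, -0.237). All of these agree with the given sizes. I'll move above the probe with the orientation unchanged.

```bash
python3 -m handwheel '[-2.78,0,-2.65,0,0,0,8.5,-5.56,0,-5.3,0,0,0,8.5,-8.34,0,-7.95,0,0,0,8.5,-11.12,0,-10.6,0,0,0,8.5,-13.9,0,-13.25,0,0,0,8.5,-16.68,0,-15.9,0,0,0,8.5,-19.46,0,-18.55,0,0,0,8.5,-22.24,0,-21.2,0,0,0,8.5,-25.02,0,-23.85,0,0,0,8.5,-27.8,0,-26.5,0,0,0,8.5]' 50
python3 -m handwheel '[0,0,0,0,0,0,8.5,0,0,0,0,0,0,8.5]'
python3 - <<'E'
from h import *
import pickle
st=manip.sense();print(st['tcp_pos'],st['tool_rot'],st['force'])
for n in('top','wrist','scene'):
    s=snap(n,n+'1.png');pickle.dump(s,open(n+'1.pkl','wb'))
    if n=='wrist': print(proj(s,[[.387,-.237,.151],[.387,-.238,.081],[.387,-.238,.075]]))
E
```

```text
t: 0.98
tcp_pos: [0.3887, -0.2349, 0.2483]
tool_rot: [-0.128, 0.695, -0.695, 0.128]
force: [1.2, -1.2, 1.0]
finger_gap: 0.997
t: 1.15
tcp_pos: [0.3888, -0.2347, 0.2483]
tool_rot: [-0.13, 0.695, -0.695, 0.13]
force: [-0.5, -1.2, 0.0]
finger_gap: 0.994
[ 0.38880251 -0.23466293  0.24827944] [-0.13037774  0.69513325 -0.69488928  0.13007805] [-0.48711511 -1.18695258  0.00372674]
[[315.44667777 251.26990835]
 [316.67478382 223.79513593]
 [316.65271425 221.96258765]]
```

View pics/wrist1.png

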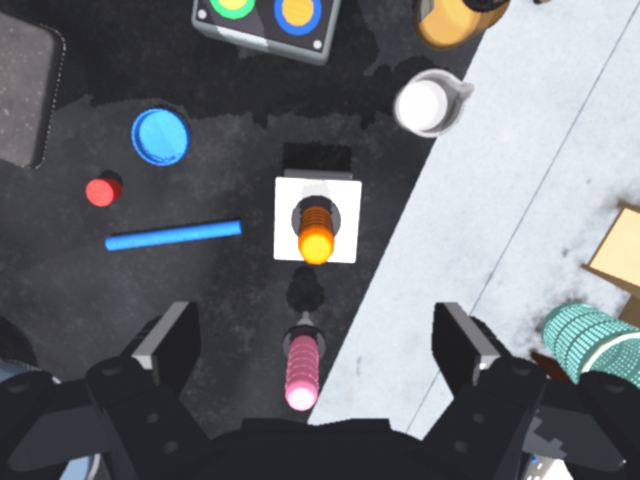

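View pics/scene1.png

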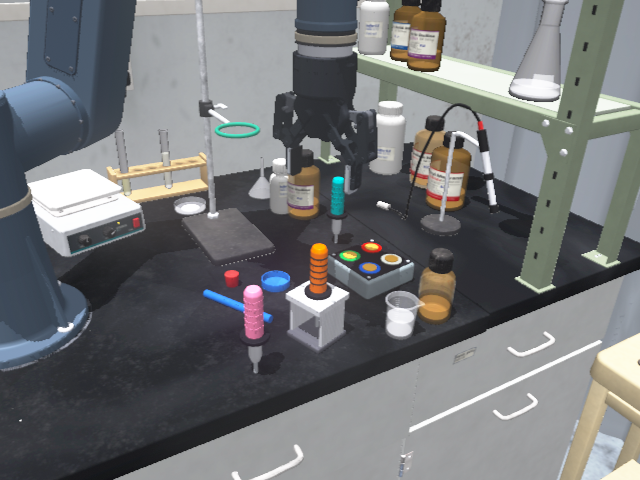

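The wrist view shows the probe top at (317,248) and the plate centre at (317,221). That matches the projection to about 1–2 mm, and I take the axis as (0.388, -0.2375). Pink is at (302,398), 12 cm away and clear.

Run:
```python
from h import *
print(rows([.3878,-.2375,.116]),Ro.from_quat(manip.sense()['tool_rot']).as_matrix().round(4))
```

```text
(array([ 0.04, 13.24, -0.06]), array([0., 0., 0.])) [[-9.341e-01  2.000e-04  3.569e-01]
 [-3.569e-01 -8.000e-04 -9.341e-01]
 [ 0.000e+00 -1.000e+00  8.000e-04]]
```

```bash
python3 -m handwheel '[0.04,3,-0.06,0,0,0,8.5,0.04,6,-0.06,0,0,0,8.5,0.04,9,-0.06,0,0,0,8.5,0.04,11.5,-0.06,0,0,0,8.5,0.04,13.2,-0.06,0,0,0,8.5,0.04,13.2,-0.06,0,0,0,8.5,0.04,13.2,-0.06,0,0,0,8.5,0.04,13.2,-0.06,0,0,0,8.5]' 50
python3 - <<'E'
from h import *
st=manip.sense();print(st['tcp_pos'],st['force'])
s=snap('wrist','w2.png');s=snap('top','t2.png')
E
```

```text
t: 1.97
tcp_pos: [0.388, -0.2377, 0.1169]
tool_rot: [0.128, -0.695, 0.696, -0.128]
force: [-0.0, 0.1, 0.8]
finger_gap: 0.994
[ 0.3880282  -0.23771466  0.11691016] [-0.03973015  0.05877878  0.81798091]
```

View pics/w2.png

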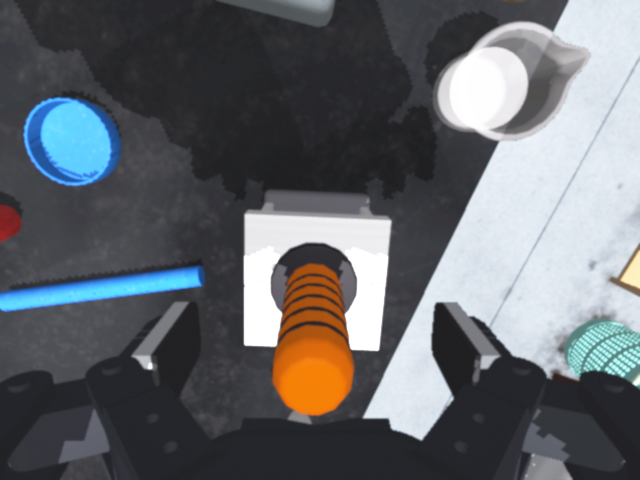

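The handle, at (313,340), is centred between the jaws at about 175 and 455. I'll close.

```bash
python3 -m handwheel '[0,0,0,0,0,0,3,0,0,0,0,0,0,1.5,0,0,0,0,0,0,1.5,0,0,0,0,0,0,1.5,0,0,0,0,0,0,1.5,0,0,0,0,0,0,1.5,0,0,0,0,0,0,1.5,0,0,0,0,0,0,1.5]' 50
python3 - <<'E'
from h import *
st=manip.sense();print(st['tcp_pos'],st['force'],st['finger_gap']*85)
s=snap('wrist','w3.png')
E
```

```text
t: 2.73
tcp_pos: [0.388, -0.2364, 0.1166]
tool_rot: [0.129, -0.695, 0.695, -0.129]
force: [-1.0, 0.9, 5.0]
finger_gap: 0.27
[ 0.38798903 -0.23639241  0.11661469] [-0.95032938  0.91175884  4.98710498] 22.951841363138783
```

View pics/w3.png

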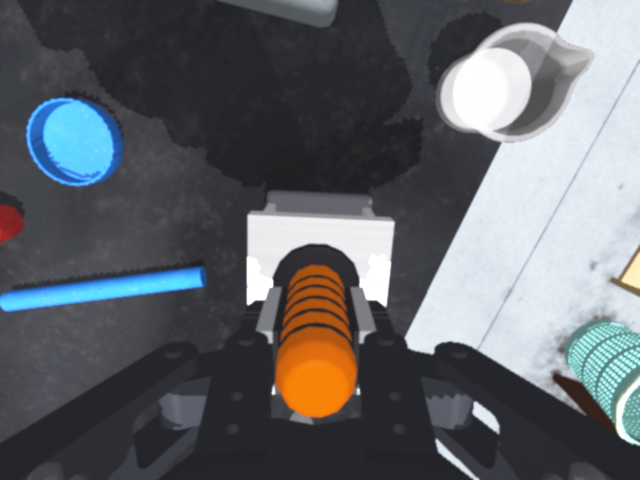

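The handle is gripped, with the opening at 23 mm. I'll lift 9 cm straight up.

```bash
python3 -m handwheel '[0,-1,0,0,0,0,1.5,0,-3,0,0,0,0,1.5,0,-5,0,0,0,0,1.5,0,-7,0,0,0,0,1.5,0,-8.5,0,0,0,0,1.5,0,-9,0,0,0,0,1.5,0,-9,0,0,0,0,1.5]'
python3 - <<'E'
from h import *
st=manip.sense();print(st['tcp_pos'],st['force'],st['finger_gap']*85)
s=snap('scene','s4.png'); p=st['tcp_pos']; print(proj(s,[p,p+[0,0,-.1015],p+[0,0,-.0415]]))
im=cv2.imread('pics/s4.png');cv2.imwrite('pics/s4c.png',cv2.resize(im[150:350,230:450],None,fx=3,fy=3,interpolation=cv2.INTER_CUBIC))
print(rows([.570,-.1125,.17]))
E
```

```text
t: 3.37
tcp_pos: [0.3882, -0.2366, 0.207]
tool_rot: [0.128, -0.695, 0.696, -0.129]
force: [0.0, -0.3, -1.5]
finger_gap: 0.263
[ 0.38819462 -0.23661345  0.20703785] [ 0.02570507 -0.27910334 -1.51579679] 22.378934046122954
[[318.60071598 208.15379882]
 [316.77216605 273.85388654]
 [317.82536823 236.01216586]]
(array([-21.45,   3.61,  -5.03]), array([0., 0., 0.]))
```

View pics/s4c.png

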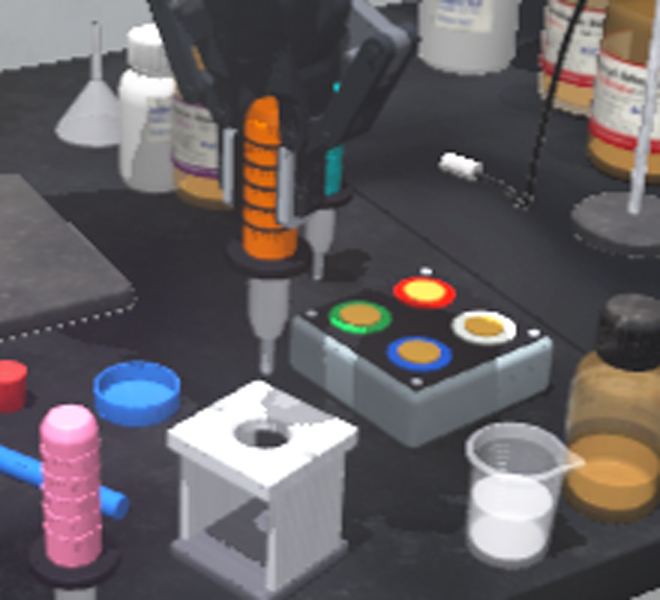

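The probe is held upright with its tip at (319,274), within about 2–3 px of the prediction. Next I move above red.

```bash
python3 -m handwheel '[-2,0,-0.5,0,0,0,1.5,-5,0,-1.2,0,0,0,1.5,-8.5,0,-2,0,0,0,1.5,-12,0,-2.8,0,0,0,1.5,-15.5,0,-3.6,0,0,0,1.5,-18.5,0.5,-4.3,0,0,0,1.5,-20.5,1.5,-4.8,0,0,0,1.5,-21.5,2.6,-5,0,0,0,1.5,-21.5,3.2,-5,0,0,0,1.5,-21.5,3.2,-5,0,0,0,1.5]'
python3 - <<'E'
from h import *
st=manip.sense();print(st['tcp_pos'],st['force'],st['finger_gap']*85)
s=snap('scene','s5.png'); p=st['tcp_pos']; print(proj(s,[p,p+[0,0,-.1015],p+[0,0,-.0415],[.570,-.1125,.043]]))
im=cv2.imread('pics/s5.png');cv2.imwrite('pics/s5c.png',cv2.resize(im[150:310,300:450],None,fx=4,fy=4,interpolation=cv2.INTER_CUBIC))
s=snap('top','t5.png');print(proj(s,[p,p+[0,0,-.1015],p+[0,0,-.0415],[.570,-.1125,.043]]))
im=cv2.imread('pics/t5.png');cv2.imwrite('pics/t5c.png',cv2.resize(im[110:230,250:400],None,fx=4,fy=4,interpolation=cv2.INTER_CUBIC))
s=snap('wrist','w5.png')
E
```

```text
t: 4.25
tcp_pos: [0.5682, -0.1121, 0.171]
tool_rot: [-0.131, 0.697, -0.694, 0.127]
force: [0.1, -0.7, -0.5]
finger_gap: 0.27
[ 0.56817717 -0.1120561   0.17103786] [ 0.07354823 -0.69931064 -0.52142171] 22.940140269673762
[[374.03191584 178.79442046]
 [369.87819253 232.89817916]
 [372.28348436 201.56837721]
 [369.84937138 246.06768083]]
[[303.90442853 147.17332178]
 [307.01599648 165.77550437]
 [305.26882516 155.33022391]
 [307.97511423 168.95816166]]
```

View pics/s5c.png

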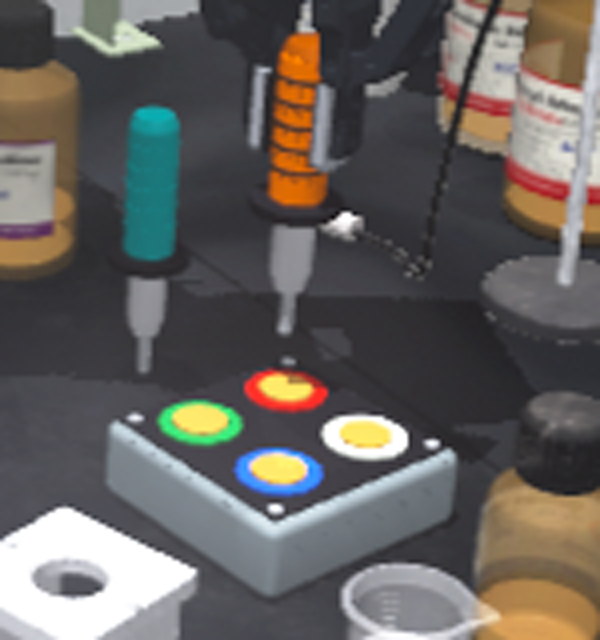

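View pics/t5c.png

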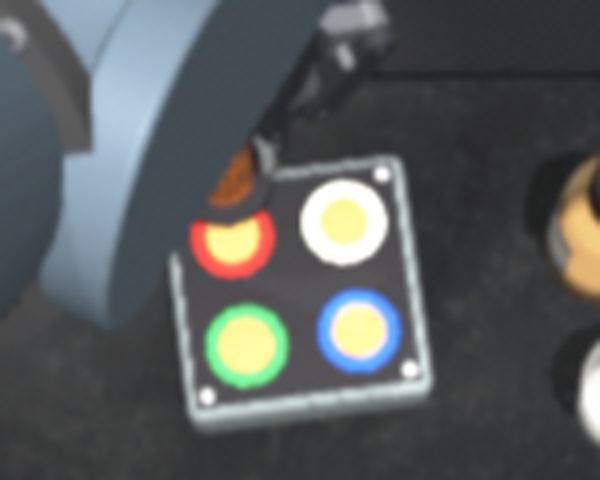

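View pics/w5.png

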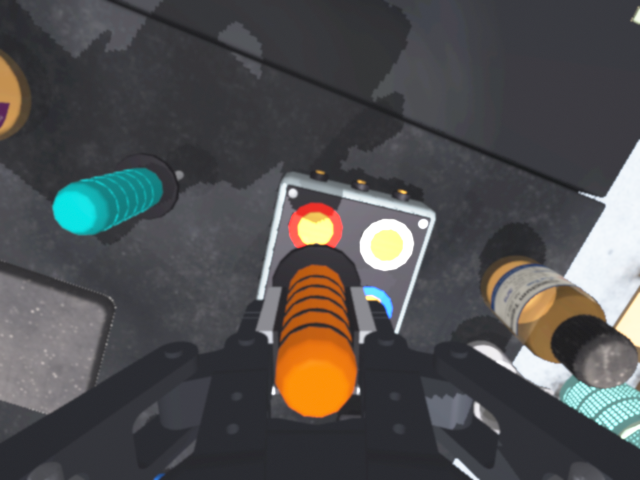

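In the scene crop the tip is at (285,333), straight above the red disc at (287,388). The camera shows the same bias of about 1.8 px on both points. I'll descend to just above contact, then feel for it.

```bash
python3 -m handwheel '[-0.1,0.8,0.05,0,0,0,1.5,-0.15,1.6,0.1,0,0,0,1.5,-0.15,2.2,0.1,0,0,0,1.5,-0.15,2.4,0.1,0,0,0,1.5,-0.15,2.4,0.1,0,0,0,1.5,-0.15,2.4,0.1,0,0,0,1.5]'
python3 -m handwheel '[0,0.1,0,0,0,0,1.5,0,0.2,0,0,0,0,1.5,0,0.3,0,0,0,0,1.5,0,0.3,0,0,0,0,1.5]'
```

```text
t: 4.9
tcp_pos: [0.5723, -0.1131, 0.1501]
tool_rot: [-0.129, 0.695, -0.695, 0.128]
force: [-0.8, -0.6, -0.2]
finger_gap: 0.265
t: 5.23
tcp_pos: [0.5724, -0.113, 0.1473]
tool_rot: [-0.129, 0.695, -0.695, 0.129]
force: [0.1, -0.6, -0.9]
finger_gap: 0.263
```

```bash
python3 -m handwheel '[0.1,0.1,0,0,0,0,1.5,0.15,0.2,0,0,0,0,1.5,0.15,0.3,0,0,0,0,1.5,0.15,0.4,0,0,0,0,1.5,0.15,0.4,0,0,0,0,1.5]'
python3 - <<'E'
from h import *
st=manip.sense();print(st['tcp_pos'],st['force'],st['finger_gap']*85)
s=snap('scene','s6.png')
im=cv2.imread('pics/s6.png');cv2.imwrite('pics/s6c.png',cv2.resize(im[180:280,320:430],None,fx=6,fy=6,interpolation=cv2.INTER_CUBIC))
E
```

```text
t: 5.65
tcp_pos: [0.571, -0.1136, 0.1434]
tool_rot: [-0.129, 0.695, -0.695, 0.129]
force: [-0.6, -0.5, 0.8]
finger_gap: 0.266
[ 0.57102164 -0.11364181  0.14338618] [-0.64823453 -0.52364649  0.80473971] 22.602265786453682
```

View pics/s6c.png

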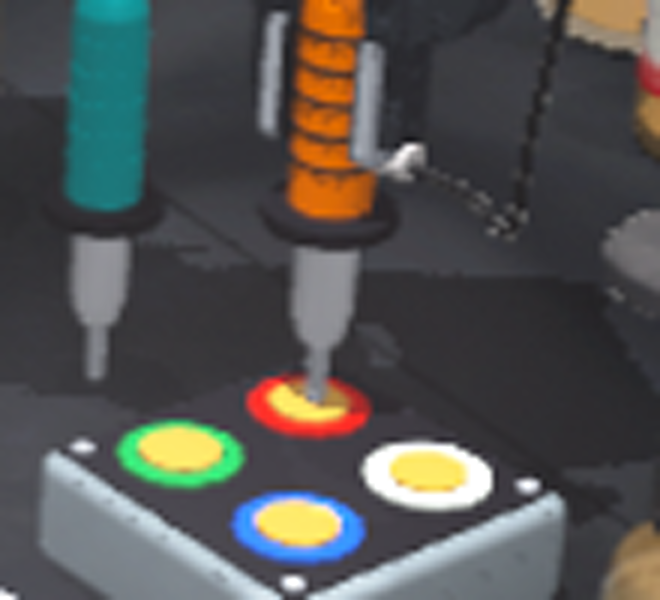

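The tip is at crop (315,402) on the red disc, whose centre is about (308,402), and the force is starting to rise. I'll press 3 mm further and hold.

```bash
python3 -m handwheel '[0,0.1,0,0,0,0,1.5,0,0.2,0,0,0,0,1.5,0,0.3,0,0,0,0,1.5,0,0.3,0,0,0,0,1.5,0,0.3,0,0,0,0,1.5,0,0.3,0,0,0,0,1.5]'
```

```text
t: 6.2
tcp_pos: [0.571, -0.1136, 0.1403]
tool_rot: [-0.129, 0.695, -0.695, 0.129]
force: [-0.8, 0.2, 1.9]
finger_gap: 0.272
```

```bash
python3 -m handwheel '[0,0,0,0,0,0,1.5,0,0,0,0,0,0,1.5,0,0,0,0,0,0,1.5,0,0,0,0,0,0,1.5,0,0,0,0,0,0,1.5,0,0,0,0,0,0,1.5,0,0,0,0,0,0,1.5,0,0,0,0,0,0,1.5,0,0,0,0,0,0,1.5,0,0,0,0,0,0,1.5]'
python3 - <<'E'
from h import *
s=snap('scene','s7.png')
im=cv2.imread('pics/s7.png');cv2.imwrite('pics/s7c.png',cv2.resize(im[180:280,320:430],None,fx=6,fy=6,interpolation=cv2.INTER_CUBIC))
E
```

```text
t: 7.03
tcp_pos: [0.5711, -0.1136, 0.1403]
tool_rot: [0.129, -0.695, 0.695, -0.129]
force: [-1.0, 0.0, 1.6]
finger_gap: 0.265
```

View pics/s7c.png

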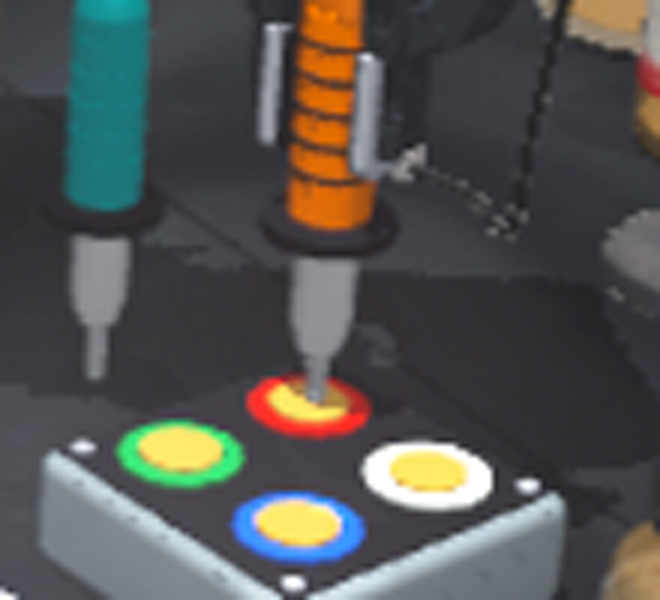

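The pin has sprung back a little and the tip is steady on red. It was held for about 1 s at about 2.5 N over baseline. Next: lift, then traverse to blue.

```bash
python3 -m handwheel '[0,-1,0,0,0,0,1.5,0,-2.5,0,0,0,0,1.5,0.5,-3.2,0.3,0,0,0,1.5,2,-3.2,1.2,0,0,0,1.5,4,-3.2,2.4,0,0,0,1.5,5.5,-3.2,3.2,0,0,0,1.5,6.05,-3.2,3.55,0,0,0,1.5,6.05,-3.2,3.55,0,0,0,1.5,6.05,-3.2,3.55,0,0,0,1.5,6.05,-3.2,3.55,0,0,0,1.5]'
python3 - <<'E'
from h import *
st=manip.sense();print(st['tcp_pos'],st['force'],st['finger_gap']*85)
s=snap('scene','s8.png'); p=st['tcp_pos']; print(proj(s,[p,p+[0,0,-.1015],p+[0,0,-.0415],[.527,-.169,.043]]))
im=cv2.imread('pics/s8.png');cv2.imwrite('pics/s8c.png',cv2.resize(im[180:290,320:430],None,fx=5,fy=5,interpolation=cv2.INTER_CUBIC))
E
```

```text
t: 7.92
tcp_pos: [0.5278, -0.1681, 0.1724]
tool_rot: [-0.128, 0.695, -0.695, 0.129]
force: [0.5, -0.1, -0.5]
finger_gap: 0.264
[ 0.52779704 -0.16805013  0.17240008] [ 0.53375533 -0.11879704 -0.50747569] 22.422894884430704
[[373.62402542 194.47435991]
 [369.20993718 251.43276845]
 [371.76227562 218.49796341]
 [368.00566708 266.4466351 ]]
```

View pics/s8c.png

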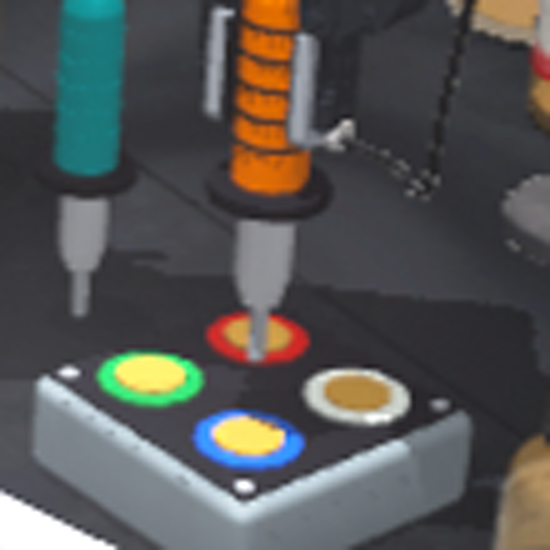

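The tip is at crop (258,358), directly above the blue disc at (249,436), allowing for the slant of verticals and the height still to go. I'll descend and hold.

```bash
python3 -m handwheel '[0,0.8,0,0,0,0,1.5,0,1.6,0,0,0,0,1.5,0,2.2,0,0,0,0,1.5,0,2.5,0,0,0,0,1.5,0,2.7,0,0,0,0,1.5,0,2.8,0,0,0,0,1.5,0,2.9,0,0,0,0,1.5,0,3.0,0,0,0,0,1.5,0,3.1,0,0,0,0,1.5,0,3.2,0,0,0,0,1.5]'
python3 -m handwheel '[0,0,0,0,0,0,1.5,0,0,0,0,0,0,1.5]'
```

```text
t: 8.8
tcp_pos: [0.527, -0.1681, 0.1405]
tool_rot: [-0.129, 0.696, -0.695, 0.128]
force: [-1.6, 1.6, 2.4]
finger_gap: 0.271
t: 8.97
tcp_pos: [0.5271, -0.1683, 0.1404]
tool_rot: [-0.129, 0.695, -0.695, 0.129]
force: [-0.8, 2.2, 1.8]
finger_gap: 0.264
```

```bash
python3 -m handwheel '[0,0,0,0,0,0,1.5,0,0,0,0,0,0,1.5,0,0,0,0,0,0,1.5,0,0,0,0,0,0,1.5,0,0,0,0,0,0,1.5,0,0,0,0,0,0,1.5,0,0,0,0,0,0,1.5,0,0,0,0,0,0,1.5,0,0,0,0,0,0,1.5,0,0,0,0,0,0,1.5]'
python3 - <<'E'
from h import *
s=snap('scene','s9.png')
im=cv2.imread('pics/s9.png');cv2.imwrite('pics/s9c.png',cv2.resize(im[180:290,320:430],None,fx=5,fy=5,interpolation=cv2.INTER_CUBIC))
E
```

```text
t: 9.8
tcp_pos: [0.5273, -0.1685, 0.1403]
tool_rot: [0.129, -0.695, 0.695, -0.129]
force: [-2.1, 2.1, 1.4]
finger_gap: 0.268
```

View pics/s9c.png

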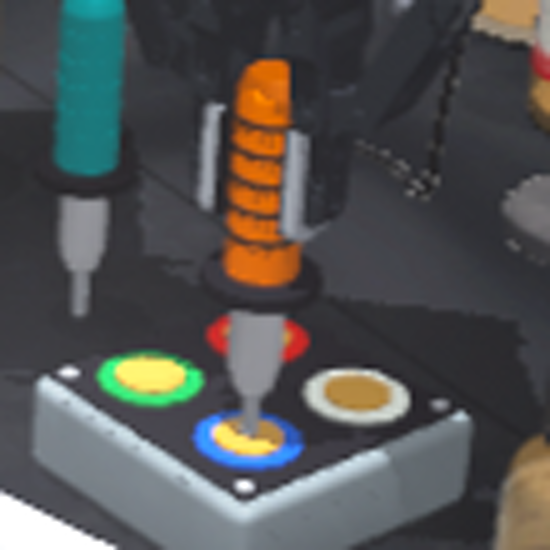

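The tip is on the blue disc at (248,432), with the pin slightly compressed. I held it about 1 s. Next: lift and return above the stand.

```bash
python3 -m handwheel '[0,-1.2,0,0,0,0,1.5,0,-3.5,0,0,0,0,1.5,0.5,-5.5,0,0,0,0,1.5,2.5,-6.7,0.2,0,0,0,1.5,5.5,-6.7,0.5,0,0,0,1.5,9,-6.7,0.8,0,0,0,1.5,12,-6.7,1.1,0,0,0,1.5,14.5,-6.7,1.3,0,0,0,1.5,15.4,-6.7,1.4,0,0,0,1.5,15.4,-6.7,1.4,0,0,0,1.5]'
python3 -m handwheel '[0,0,0,0,0,0,1.5,0,0,0,0,0,0,1.5,0,0,0,0,0,0,1.5]'
python3 - <<'E'
from h import *
st=manip.sense();print(st['tcp_pos'],st['force'],st['finger_gap']*85,rows([.3881,-.2366,.1166]))
s=snap('scene','s10.png'); p=st['tcp_pos']; print(proj(s,[p,p+[0,0,-.1015],p+[0,0,-.0415],[.387,-.2375,.075]]))
im=cv2.imread('pics/s10.png');cv2.imwrite('pics/s10c.png',cv2.resize(im[180:350,270:380],None,fx=3.5,fy=3.5,interpolation=cv2.INTER_CUBIC))
s=snap('top','t10.png');im=cv2.imread('pics/t10.png');cv2.imwrite('pics/t10c.png',cv2.resize(im[220:320,320:440],None,fx=4,fy=4,interpolation=cv2.INTER_CUBIC))
s=snap('wrist','w10.png')
E
```

```text
t: 10.68
tcp_pos: [0.3875, -0.2378, 0.2073]
tool_rot: [0.127, -0.695, 0.696, -0.128]
force: [-0.3, -0.1, -1.4]
finger_gap: 0.268
t: 10.93
tcp_pos: [0.3897, -0.2365, 0.2073]
tool_rot: [0.129, -0.695, 0.696, -0.129]
force: [0.7, -0.3, -1.5]
finger_gap: 0.268
[ 0.38974995 -0.23652355  0.20733709] [ 0.66735021 -0.25432287 -1.52497548] 22.789714947984283 (array([ 0.16,  9.07, -0.06]), array([0., 0., 0.]))
[[319.59240657 207.69500229]
 [317.70539774 273.37043078]
 [318.79229453 235.54209027]
 [315.84830331 292.61766417]]
```

View pics/s10c.png

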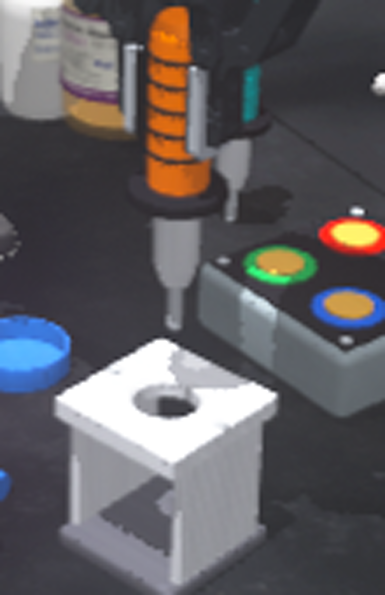

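View pics/t10c.png

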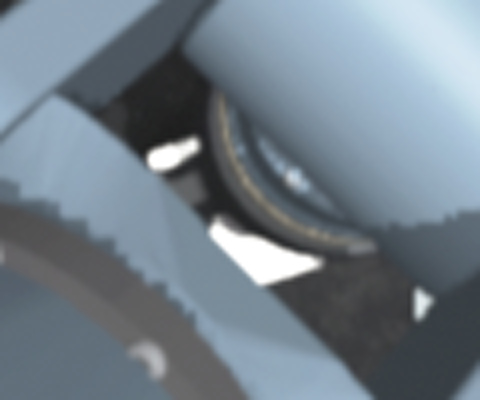

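View pics/w10.png

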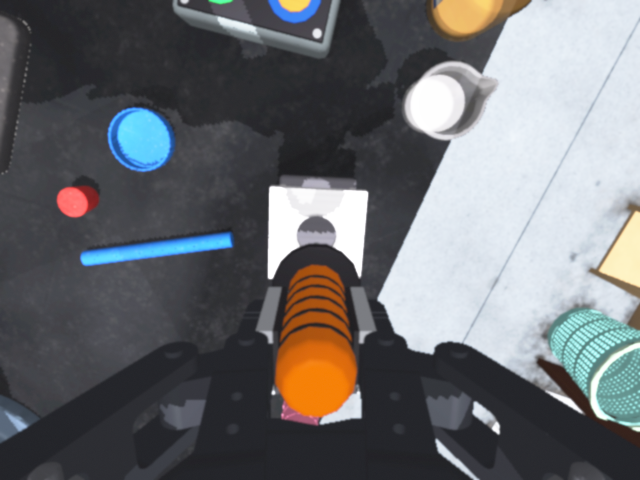

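The tip is at (319.7,273.1) and the hole centre at (317.4,294.9). Tip and hole sit in the same relation as just after the lift (319.3,274 and 317.3,294.7). The commanded shifts since the grasp also sum to about 0 sideways and 9.1 cm up. I'll descend in two stages, watching the force.

```bash
python3 -m handwheel '[0.05,0.8,-0.05,0,0,0,1.5,0.05,2,-0.05,0,0,0,1.5,0.05,3,-0.05,0,0,0,1.5,0.05,4,-0.05,0,0,0,1.5,0.05,4.5,-0.05,0,0,0,1.5,0.05,4.5,-0.05,0,0,0,1.5]'
python3 - <<'E'
from h import *
s=snap('scene','s11.png')
im=cv2.imread('pics/s11.png');cv2.imwrite('pics/s11c.png',cv2.resize(im[200:350,270:380],None,fx=4,fy=4,interpolation=cv2.INTER_CUBIC))
E
python3 -m handwheel '[0,0.3,0,0,0,0,1.5,0,0.7,0,0,0,0,1.5,0,1.1,0,0,0,0,1.5,0,1.5,0,0,0,0,1.5,0,1.5,0,0,0,0,1.5]'
```

```text
t: 11.58
tcp_pos: [0.3873, -0.2355, 0.161]
tool_rot: [-0.129, 0.696, -0.694, 0.128]
force: [-0.5, 0.2, -0.5]
finger_gap: 0.264
t: 12.05
tcp_pos: [0.3875, -0.236, 0.1467]
tool_rot: [-0.129, 0.696, -0.695, 0.128]
force: [-0.3, 0.1, -1.6]
finger_gap: 0.265
```

View pics/s11c.png

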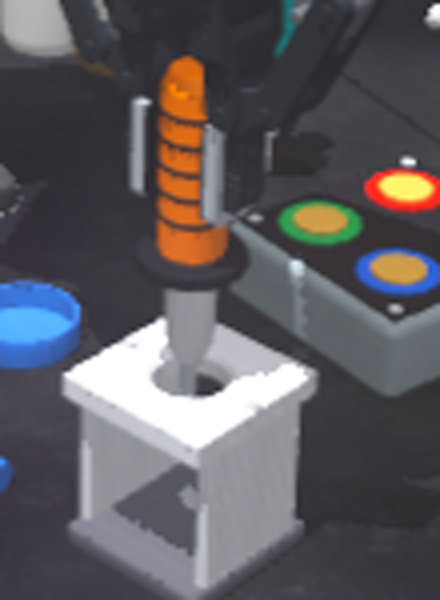

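The pin has entered the hole at (185,375) and the force is flat. I'll continue to just above seating.

```bash
python3 -m handwheel '[0,0.5,0,0,0,0,1.5,0,1.1,0,0,0,0,1.5,0,1.7,0,0,0,0,1.5,0,2.2,0,0,0,0,1.5,0,2.6,0,0,0,0,1.5,0,2.8,0,0,0,0,1.5,0,2.8,0,0,0,0,1.5,0,2.8,0,0,0,0,1.5]'
python3 -m handwheel '[0,0.1,0,0,0,0,1.5,0,0.2,0,0,0,0,1.5,0,0.25,0,0,0,0,1.5,0,0.25,0,0,0,0,1.5]'
python3 - <<'E'
from h import *
s=snap('scene','s12.png')
im=cv2.imread('pics/s12.png');cv2.imwrite('pics/s12c.png',cv2.resize(im[200:350,270:380],None,fx=4,fy=4,interpolation=cv2.INTER_CUBIC))
E
```

```text
t: 12.72
tcp_pos: [0.3878, -0.2363, 0.1192]
tool_rot: [-0.129, 0.695, -0.695, 0.129]
force: [0.1, -0.5, -1.6]
finger_gap: 0.268
t: 13.05
tcp_pos: [0.3878, -0.2363, 0.1168]
tool_rot: [0.129, -0.695, 0.695, -0.129]
force: [-1.2, 0.1, -1.3]
finger_gap: 0.263
```

View pics/s12c.png

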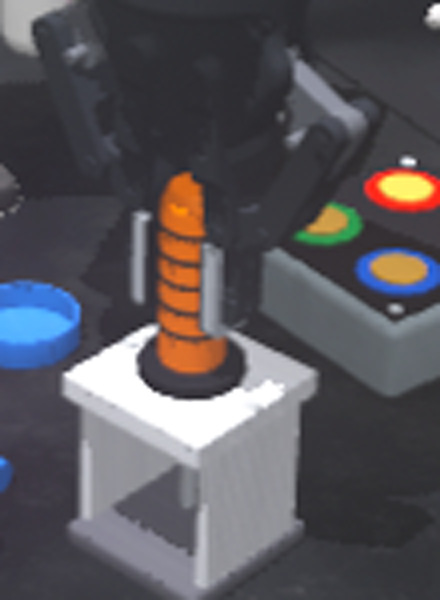

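```bash
python3 -m handwheel '[0,0.05,0,0,0,0,1.5,0,0.08,0,0,0,0,1.5,0,0.08,0,0,0,0,1.5]'
```

```text
t: 13.35
tcp_pos: [0.3879, -0.2364, 0.1166]
tool_rot: [0.129, -0.695, 0.695, -0.129]
force: [-1.5, 0.5, 4.8]
finger_gap: 0.272
```

The collar is seated: the upward force is about 6 N and the height matches the grasp at 0.1166. I'll open.

```bash
python3 -m handwheel '[0,0,0,0,0,0,3,0,0,0,0,0,0,4,0,0,0,0,0,0,6,0,0,0,0,0,0,8.5,0,0,0,0,0,0,8.5,0,0,0,0,0,0,8.5,0,0,0,0,0,0,8.5,0,0,0,0,0,0,8.5]'
python3 - <<'E'
from h import *
snap('wrist','w13.png')
E
```

```text
t: 14.02
tcp_pos: [0.3878, -0.2363, 0.116]
tool_rot: [-0.129, 0.695, -0.695, 0.129]
force: [-0.5, -0.1, 0.1]
finger_gap: 0.996
```

View pics/w13.png

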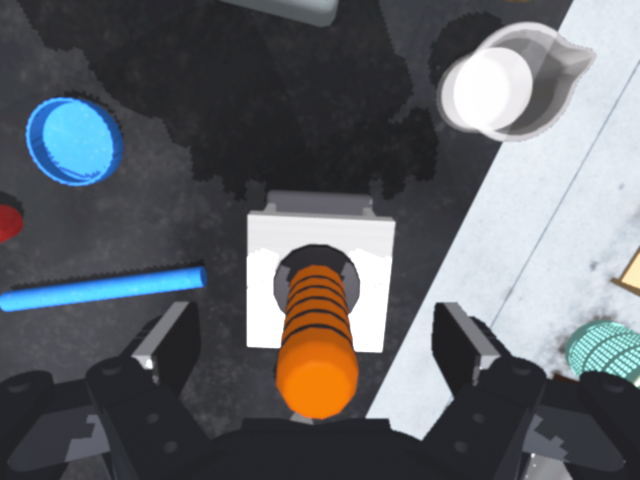

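The fingers are open and clear, and the probe stands upright at (317,330). I'll retreat straight up.

```bash
python3 -m handwheel '[0,-1,0,0,0,0,8.5,0,-3,0,0,0,0,8.5,0,-6,0,0,0,0,8.5,0,-9,0,0,0,0,8.5,0,-12,0,0,0,0,8.5,0,-14,0,0,0,0,8.5,0,-14,0,0,0,0,8.5,0,-14,0,0,0,0,8.5]'
python3 - <<'E'
from h import *
s=snap('scene','s14.png')
im=cv2.imread('pics/s14.png');cv2.imwrite('pics/s14c.png',cv2.resize(im[200:350,270:380],None,fx=4,fy=4,interpolation=cv2.INTER_CUBIC))
snap('wrist','w14.png');st=manip.sense();print(st['t'],st['qd'],st['force'])
E
```

```text
t: 14.73
tcp_pos: [0.3882, -0.2366, 0.257]
tool_rot: [0.128, -0.694, 0.696, -0.129]
force: [-0.6, -0.1, -0.4]
finger_gap: 0.998
14.8333 [-3.84022700e-04  2.03857928e-02  7.11769678e-03  7.69929914e-04
 -2.11484307e-06 -5.10551330e-04] [-0.24110329 -0.10846318  0.51248293]
```

View pics/s14c.png

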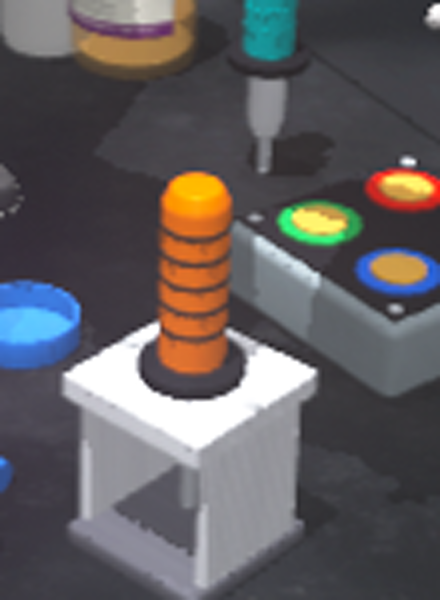

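View pics/w14.png

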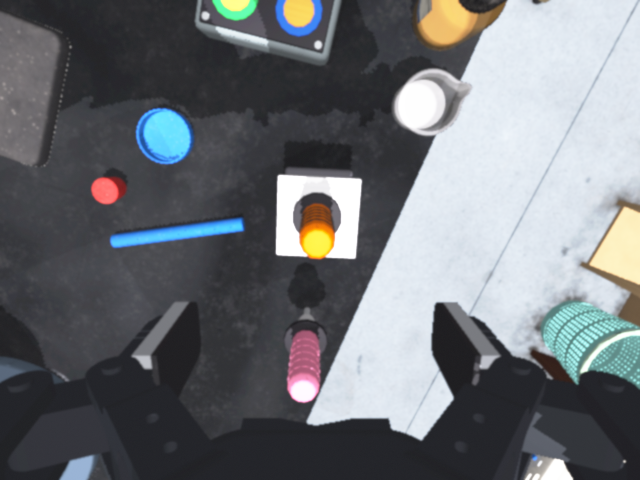

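The probe is upright, with its collar centred on the plate at (317,216) against a plate centre of (318,217), and the gripper is clear. Handing in.

```bash
python3 -m handwheel '[0,0,0,0,0,0,8.5,0,0,0,0,0,0,8.5,0,0,0,0,0,0,8.5]'; python3 -c "
from station import manip
print(manip.sign_off())"
```

```text
t: 15.08
tcp_pos: [0.3874, -0.2359, 0.255]
tool_rot: [-0.129, 0.696, -0.695, 0.128]
force: [0.6, 1.0, 0.4]
finger_gap: 0.997
the job is handed in; nothing more can be done
None
```

I took the orange probe from its stand and touched its tip to the red disc, then the blue disc, for about 1 s each at roughly 2.5–3 N. The white and green discs were not approached. I then put the probe back and let go, handing in at 15.1 s of the 48 s allowed; no verdict was reported.

- **Seating:** the last pictures show the probe upright with its collar flat on the plate and centred to about 1–2 mm. The force rose at the same height (0.1166 m) at which I had gripped it.
- **Release:** the gripper is open and well above the probe, and the look-alikes were left alone.
- **Disagreements:** the scene camera sat about 2 px off the prediction. By that camera the stand hole lay about 3–4 mm from the top-camera position. I therefore returned by the commanded shifts since the grasp, which fitted. TCP readings varied by about 1–2 mm.
- **Not explained:** about 2 N of sideways force showed while pressing on blue.

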